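# Post the blade box through the return chest's flap

## Robot

A 7-joint arm with a two-finger parallel gripper is mounted at the origin on a cart in front of the work surface, level with it; the furniture and walls round the work are solid. World frame = base frame: x ahead of the robot, y to its left, z up, the work surface at z = 0. Lengths are in m, angles in rad, forces in N, time in s.
With the tool pointing down it reaches from about 0.4 to 0.875 m from the base axis. Payload 19.3 kg.
Tool frame: the origin (TCP) lies midway between the tips of the shut fingers; the grasp point (between the pads) lies 19 mm behind it; z points along the fingers, y is the line along which they close (so a half turn about z gives the same grasp; the last joint's range is limited). The gripper opens to 85 mm and grips with 20 to 120 N. Pads are 22 mm wide; open, the fingers measure 114 mm over their backs; the gripper's body (76 mm by 85 mm) begins 54 mm behind the grasp point. The pads swing forward as they close: fully open they stand 13 mm farther back than shut.
Start: joints at [-1.273, 0.521, -0.036, 1.599, 0.021, 1.021, -0.113], TCP at [0.225, 0.583, 0.193] pointing down, gripper open.
Joint ranges: [-2.91, 2.91], [-0.3, 2.13], [-1.5, 1.42], [0.17, 2.43], [-1.26, 4.41], [0.16, 1.93], [-2.52, 2.52]. Speed limits (rad/s): [1.89, 1.89, 2.39, 2.39, 3.01, 3.01, 3.01].

## Interface

Orientations are given as [roll, pitch, yaw] about the fixed x, y, z axes, in that order (R = Rz(yaw) Ry(pitch) Rx(roll)).
In Python, from workcell import telemetry, grab_frame, calibration, bot, outline_of, landmark_of gives the robot as it stands. The module is installed in compiled form; this text tells all that it offers.
- The arm moves only by the shell command python3 -m inch 'ROWS' [FORCE]. ROWS is JSON, a list of rows, each a list of 7 numbers: the shift along the tool's x, y, z in m, then the turn, a rotation vector about the tool's x, y, z in rad, then the closure, from 0 (fully open) to 1 (shut). A call has 1 to 5 rows; each row shifts and turns the commanded pose from where the row before left it, along the tool's axes as they then stand; what a row does not reach is not made up. A row lasts 1/10 s, in which the tool goes at most 50 mm and 8.59 degrees, less where a joint would pass 70% of its speed; a pose out of reach is approached as far as the arm can. A call is refused whole if a number of a shift passes 0.05 or a number of a turn 0.15, either way. A call with a gripper value outside its range is refused whole. The fingers move at their own pace and stop on an object; FORCE is the grip in N (left out, the last holds). Time passes only in rows, so rows that do not move let the fingers close. It gives the time, the measured TCP pose, the force, the opening and the grip force at its end, in the units of the state.
- telemetry.observe(): the state, without advancing time (a new reading comes with each control period).
- grab_frame(name): name is "side" or "top" or "wrist"; returns the picture (420x560x3 uint8, red, green, blue); there is no depth.
- calibration(name): a dict with "fovy" (degrees; the focal length in pixels is half the picture's height over the tangent of half this angle, whatever the lens; pixels are square), "cx", "cy" (the principal point, pixels), "pose" (4x4, takes a point from camera to world coordinates). Camera axes: x right, y down, z forward; pixel columns grow to the right and rows downward; lengths in m; the calibration is good to about 2 mm. A picture is of the moment at which its call begins: read the wrist's pose just before it. calibration takes no time and is no camera call; for the wrist camera it gives the pose at the moment of the call.
- bot.job_done(): hands the job in; it is judged then, once.
Trained networks look in the newest picture that a camera, given by its name, has taken for a name from the list of things; names that differ only in an ending like _2 or _b are one class to them, and where a whole thing is asked for, a point or a joint stands for the part that bears it (a point fixed in the world has none). Each returns a list of dicts, best first, with "score" (0 to 1); they miss things now and then, are a little off and sometimes report something else, mostly with a low value. They report only what shows in the picture. A call takes as long as a camera call.
- outline_of(label, camera): "region" (420x560 bool, what is visible of it) and "rect" ([left, top, right, bottom] in pixels, round what is visible of it).
- landmark_of(label, camera): "xy" ([column, row] in pixels: a listed point, or the origin of a listed thing).
The state is a dict: "clock": time; "qpos": joint angles; "qd": joint speeds; "joint_efforts": joint torques, N m; "position": TCP position; "tool_rot": TCP orientation; "force": force on the tool from outside, world axes, zero at the start; "moment": the same for the moment, N m; "grip_width": finger opening in m; "finger_force": force on a finger pad.
Only numpy, scipy, OpenCV 4.12 (cv2) and the standard library are available. Lean on these libraries where they do the work, as an engineer would, in place of code of your own. Each camera call takes 0.05 s, during which the arm holds its last target. There are 200 camera calls.

## Task

Post the blade box from the raised tray into the return chest without gripping or lifting it: with the fingertips slide it across until its long side lies flat along the fence, then push its near end steadily, without a shove, through the hanging flap until it tips over the sill and slides off down the chute. Draw the fingers back so that the flap swings fully shut, and leave the jar on the tray and the things on the bench round the chest where they are.

Things in the scene. Friction and masses are not known exactly. Their poses are not given: they have to be found in the camera images.
- chest: fixed narrow grey sheet-metal housing, 238 mm long (x), 72 wide, 187 high, with a clear roof window and a raised steel infeed tray before its mouth. Origin on the bench below the middle of the mouth, in the plane of the housing's front (x = 0). +x points into the housing, the feed direction, parallel to the fence; +y to the left of it; z up. It stands turned 0.25 to 0.85 rad to the left
- tray (a point): middle of the tray's flat top, chest point (-137, 66, 110) mm, axes as the chest's. The tray top is at z = 110, x = -285 to 0, y = -46 to 178 mm. Lips 9 mm high stand along its left edge (y = 178) and its far edge left of the mouth (x = 0, y over 48); its near edge (x = -285) is open
- fence (a point): middle of the foot of the fence's face, chest point (-137, -30, 110) mm, axes as the chest's. The fence is a straight rail along x on the right side of the tray, 24 mm high over it, face at y = -30 mm, in line with the right side of the mouth
- mouth (a point): middle of the mouth's sill, chest point (0, 0, 110) mm. The mouth is 60 mm wide (y = -30 to 30), open from z = 110 to 164; the front wall beside and above it reaches y = +-48 and z = 187. From x = 3 mm on a slippery chute falls inward at 24 degrees: the box tips and slides off by itself once its middle is 10 to 20 mm past the sill, its near end rising up to 45 mm as it tips
- flap (a joint): steel flap, 56 mm wide and 50 mm high, 0.05 kg, that hangs in the mouth from a hinge rod 164 mm over the bench and closes it by its weight alone; 0 rad = hanging shut, grows as it swings inward, up to 1.45. It needs under 1 N at its lower edge and swings back by itself once nothing holds it
- blade_box: closed plastic box on the tray, 200 x 44 x 32 mm, 0.26 to 0.49 kg, the only one on the tray (like ones lie on the bench). Origin mid-underside; x along its length, y across, z up. At the start x is within 0.18 rad of the chest's x, its middle line 62 to 94 mm from the fence face, its far end 25 to 50 mm before the flap. Flat along the fence its middle is at y = -8 mm of the chest
- parts_jar: screw-lid jar, 45 mm across and 42 mm high, standing at the far left corner of the tray; to be left alone. Origin in the middle of its underside
- v_block: steel V block, 55 x 36 x 32 mm, on the bench left of the housing; to be left alone. Origin in the middle of its underside
- oil_stone: dressing stone, 25 x 100 x 13 mm, on the bench right of the housing; to be left alone. Origin in the middle of its underside
- hex_key_l: hex key, 36 x 104 x 9 mm, on the bench right of the tray; to be left alone. Origin in the middle of its underside

How it is judged:
On the way, in this order (a step that is already met when the one before it is completed fails the run):
1. the box lies flat along the fence: its middle line within 6 mm of where the fence holds it, square within 0.06 rad (y of blade_box in the frame of chest below -0.002 m and angle between the x axis of blade_box and the x axis of chest, either way round below 0.06 rad), for 0.2 s.
2. the box has pushed the flap open by over 0.4 rad and its far end is in the mouth (value of joint flap above 0.4 rad and x of blade_box in the frame of chest above -0.09 m), for 0.1 s.
At the end, for the whole second after the job is handed in: the box rests at the foot of the chute, wholly inside the housing (its middle more than 105 mm behind the mouth and below 85 mm over the bench), and the flap hangs shut within 0.05 rad (x of blade_box in the frame of chest above 0.105 m and z of blade_box in the frame of chest below 0.085 m and value of joint flap below 0.05 rad and linear speed of blade_box below 0.02 m/s); the robot touches nothing.
It fails at once if the box is lifted: its underside's middle comes more than 12 mm over the tray (z of blade_box in the frame of chest above 0.122 m).
It fails at once if the box is tipped over (over 0.8 rad) (angle between blade_box's own z axis and vertical above 0.8 rad).
It fails at once if the box is shoved: faster than 0.4 m/s while its middle is still on the tray (x of blade_box in the frame of chest below -0.01 m and linear speed of blade_box above 0.4 m/s).
It fails at once if the jar, the V block, the stone or the hex key is moved by more than 20 mm (distance of any of parts_jar, v_block, oil_stone, hex_key_l from where it was at the start of the episode above 0.02 m).
It also fails if it takes over 58 s, if anything falls off the work surface, if the arm or the gripper's body presses on something with over 40 N, if the wrist force passes 120 N, or if a joint passes its speed limit or range.

## Working session

There is one attempt and no reset: what is moved stays moved. The work goes in short steps, Python scripts to look and compute and a shell command to move; the robot and the scene stay as the last step left them, time stands still between calls to the robot, and variables do not carry over. Pictures are saved under pics/ and viewed, at most 10 in all, crops included, and the job is handed in when it is done.

```bash
mkdir -p pics
cat > h.py <<'E'
import numpy as np, cv2
from workcell import telemetry, grab_frame, calibration, bot, outline_of, landmark_of
def ray(cam,xy,c=None):
    c=c or calibration(cam); f=210/np.tan(np.radians(c["fovy"]/2)); P=np.array(c["pose"])
    d=P[:3,:3]@np.array([(xy[0]-c["cx"])/f,(xy[1]-c["cy"])/f,1]); return P[:3,3],d
def atz(cam,xy,z):
    o,d=ray(cam,xy); return o+d*(z-o[2])/d[2]
def proj(cam,p):
    c=calibration(cam); f=210/np.tan(np.radians(c["fovy"]/2)); P=np.array(c["pose"])
    q=P[:3,:3].T@(np.array(p)-P[:3,3]); return np.array([c["cx"]+f*q[0]/q[2],c["cy"]+f*q[1]/q[2]])
E
python3 - <<'E'
from h import *
np.set_printoptions(precision=4,suppress=True)
s=telemetry.observe();print(s["clock"],s["position"],s["tool_rot"],s["force"])
for cam in("top","side"):
    im=grab_frame(cam);cv2.imwrite(f"pics/{cam}0.png",im[:,:,::-1])
    print(cam,np.array(calibration(cam)["pose"])[:3,3])
    for l,z in(("chest",0),("tray",.11),("fence",.11),("mouth",.11),("blade_box",.11),("parts_jar",.11),("v_block",0),("oil_stone",0),("hex_key_l",0)):
        for r in landmark_of(l,cam)[:3]: print(l,r["score"],np.array(r["xy"]),atz(cam,r["xy"],z))
E
```

```text
0.0 [0.2246 0.5828 0.1927] [-3.1404  0.0001  2.7738] [1.0988 0.2405 0.1017]
top [ 0.5643 -0.0296  0.9723]
chest 0.63 [272.  205.9] [ 0.6781 -0.0203  0.    ]
chest 0.41 [326.9 248.8] [ 0.591  -0.1346  0.    ]
tray 0.98 [321.  267.9] [ 0.5533 -0.1121  0.11  ]
fence 0.66 [344.7 216.5] [ 0.6476 -0.1554  0.11  ]
mouth 0.76 [267.3 202.6] [ 0.6712 -0.0126  0.11  ]
blade_box 0.84 [325.8 249.8] [ 0.5861 -0.1207  0.11  ]
parts_jar 0.74 [253.8 281.5] [0.5272 0.0093 0.11  ]
parts_jar 0.59 [342.8 179.8] [ 0.716 -0.152  0.11 ]
v_block 0.68 [215.1 237.9] [0.6101 0.0957 0.    ]
oil_stone 0.63 [260.3 142.8] [0.8117 0.0065 0.    ]
hex_key_l 0.67 [344.2 177.1] [ 0.7411 -0.1705  0.    ]
side [ 0.452  -0.558   0.7962]
chest 0.93 [291.2 263.8] [ 0.6717 -0.0164  0.    ]
tray 0.86 [252.  290.4] [ 0.5663 -0.1172  0.11  ]
fence 0.66 [306.3 293.2] [ 0.6429 -0.1516  0.11  ]
mouth 0.61 [290.8 221.3] [ 0.6735 -0.0067  0.11  ]
blade_box 0.71 [240.  226.4] [0.5882 0.0132 0.11  ]
blade_box 0.58 [261.7 291.6] [ 0.5796 -0.1246  0.11  ]
parts_jar 0.79 [202.4 240. ] [0.5204 0.007  0.11  ]
parts_jar 0.56 [251.2 290.8] [ 0.5649 -0.1175  0.11  ]
v_block 0.71 [241.4 228.4] [0.611  0.0989 0.    ]
oil_stone 0.97 [350.6 234.9] [0.8055 0.0076 0.    ]
hex_key_l 0.8 [356.6 323.4] [ 0.7307 -0.1732  0.    ]
```

View pics/top0.png

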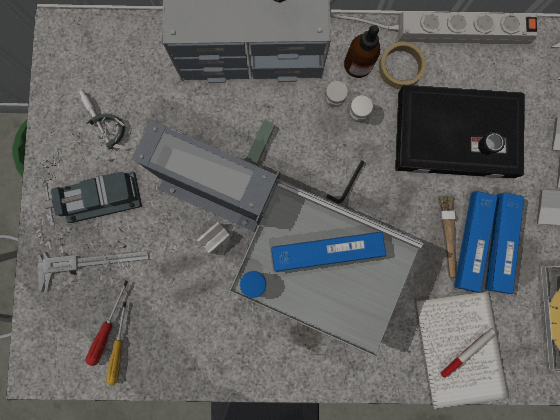

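View pics/side0.png

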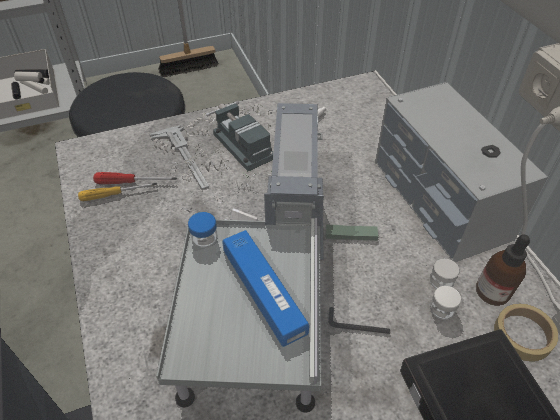

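```bash
cat >> h.py <<'E'
import json,os
def W(p,c):
    x,y,t=c;R=np.array([[np.cos(t),-np.sin(t)],[np.sin(t),np.cos(t)]])
    return np.append(R@np.array(p[:2])+[x,y],p[2])
def C(p,c):
    x,y,t=c;R=np.array([[np.cos(t),-np.sin(t)],[np.sin(t),np.cos(t)]])
    return np.append(R.T@(np.array(p[:2])-[x,y]),p[2])
def box(cam,c):
    rs=outline_of("blade_box",cam)
    out=[]
    for r in rs[:4]:
        ct=max(cv2.findContours(r["region"].astype(np.uint8),0,2)[0],key=cv2.contourArea)[:,0]
        pts=np.array([C(atz(cam,q,.142),c)[:2] for q in ct])*1000
        (cx,cy),(w,h),a=cv2.minAreaRect(pts.astype(np.float32))
        if w<h: a-=90;w,h=h,w
        out.append((round(r["score"],2),round(cx,1),round(cy,1),round(w),round(h),round((a+90)%180-90,2)))
    return out
E
python3 - <<'E'
from h import *
from scipy.optimize import least_squares
np.set_printoptions(precision=4,suppress=True)
obs=[]
M={"chest":(0,0,0),"tray":(-.137,.066,.11),"fence":(-.137,-.03,.11),"mouth":(0,0,.11)}
for cam in("top","side"):
    grab_frame(cam)
    for l in M:
        r=landmark_of(l,cam)
        if r: obs.append((cam,M[l],np.array(r[0]["xy"])))
obs+=[("top",(-.285,-.03,.134),np.array([422,244.5]))]
f=lambda c:np.concatenate([proj(k,W(p,c))-x for k,p,x in obs])
s=least_squares(f,[.672,-.01,1.17],loss="soft_l1",f_scale=2)
print(s.x,f(s.x).reshape(-1,2).round(1).tolist())
json.dump(list(s.x),open("c.json","w"));c=s.x
for cam,(x0,y0,x1,y1),k in(("top",(130,110,440,370),2.3),("side",(160,90,340,420),1.8)):
    im=grab_frame(cam)[:,:,::-1].copy();im=cv2.resize(im[y0:y1,x0:x1],None,fx=k,fy=k,interpolation=cv2.INTER_CUBIC)
    def L(a,b,col):
        q=[tuple(int(v) for v in (proj(cam,W(p,c))-[x0,y0]+.5)*k) for p in(a,b)];cv2.line(im,*q,col,1,cv2.LINE_AA)
    def poly(ps,col):
        for i in range(len(ps)): L(ps[i],ps[(i+1)%len(ps)],col)
    poly([(-.285,-.046,.11),(0,-.046,.11),(0,.178,.11),(-.285,.178,.11)],(0,0,255))
    poly([(0,-.036,.187),(.238,-.036,.187),(.238,.036,.187),(0,.036,.187)],(0,255,0))
    L((-.285,-.03,.134),(0,-.03,.134),(0,255,255));poly([(0,-.048,.187),(0,.048,.187),(0,.048,0),(0,-.048,0)],(255,0,255))
    cv2.imwrite(f"pics/{cam}1.png",im); print(cam,box(cam,c))
E
```

```text
[ 0.6716 -0.0143  1.1947] [[-3.8, 4.5], [-0.1, -3.2], [0.1, -1.7], [0.8, 0.3], [-1.0, 1.0], [-2.2, -0.4], [1.2, -2.7], [2.2, 4.9], [0.5, 1.4]]
top [(0.7, -132.1, 42.5, 199, 46, 29.72)]
side [(0.42, -11.4, 80.9, 44, 19, 66.01), (0.32, -38.9, 144.9, 77, 45, 10.46)]
```

View pics/top1.png

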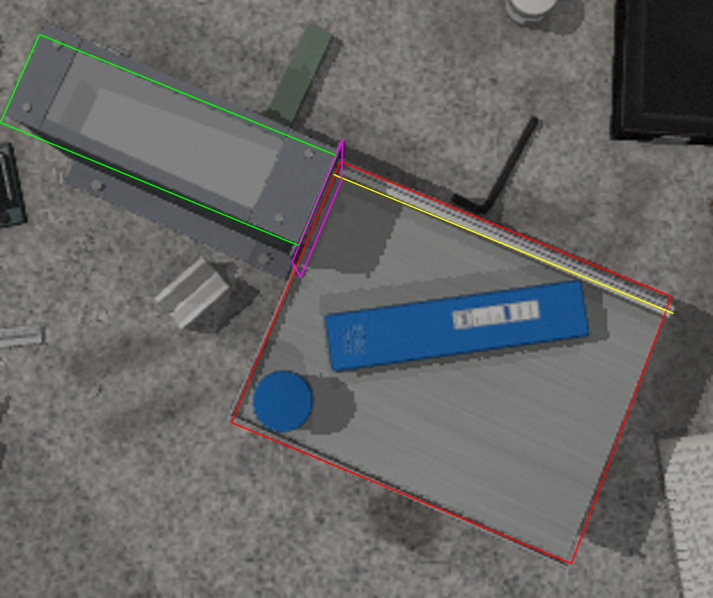

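The overlay fits within ~2 px. The top picture shows the box turned about 0.52 rad to the left relative to the fence, more than stated, with its near right corner close to the fence and its far end towards the jar. The tool axes already match the chest's: tool x = chest y, tool y = chest x.

```bash
for i in 1 2; do :; done
python3 -m inch '[[-0.033,-0.032,0,0,0,0.009,1],[-0.033,-0.032,0,0,0,0,1],[-0.033,-0.032,0,0,0,0,1],[-0.033,-0.032,0,0,0,0,1],[-0.033,-0.032,0,0,0,0,1]]' 30
python3 -m inch '[[-0.033,-0.032,0,0,0,0,1],[-0.033,-0.032,0,0,0,0,1],[-0.033,-0.032,0,0,0,0,1],[-0.033,-0.032,0,0,0,0,1],[-0.033,-0.032,0,0,0,0,1]]'
cat >> h.py <<'E'
def st():
    c=json.load(open("c.json"));s=telemetry.observe()
    print("t",round(s["clock"],2),"chest mm",(C(s["position"],c)*1000).round(1),"toolyaw-c",round(s["tool_rot"][2]-np.pi/2-c[2],4),"F",np.round(s["force"],1))
E
python3 -c "
from h import *
st()
grab_frame('side');c=json.load(open('c.json'))
for l,z in (('parts_jar',.11),):
  for r in landmark_of(l,'side'): print(l,r['score'],C(atz('side',r['xy'],z),c)*1000)
"
```

```text
clock: 2.2
position: [0.3202, 0.3721, 0.1934]
tool_rot: [3.141, 0.0, 2.765]
force: [0.2, -0.1, -0.8]
grip_width: 0.0122
finger_force: 0.0
clock: 2.7
position: [0.4148, 0.1627, 0.1936]
tool_rot: [3.141, 0.0, 2.765]
force: [1.9, 1.0, -0.3]
grip_width: 0.0
finger_force: 0.0
t 2.7 chest mm [ 70.2 303.9 193.6] toolyaw-c -0.0006 F [ 1.9  1.  -0.3]
parts_jar 0.76 [-30.37527493 148.46793103 110.        ]
```

```bash
python3 -m inch '[[-0.034,-0.032,0,0,0,0,1],[-0.034,-0.032,0,0,0,0,1],[-0.034,-0.032,0,0,0,0,1],[-0.034,-0.032,0,0,0,0,1],[-0.033,-0.032,0,0,0,0,1]]' >/dev/null
python3 -m inch '[[0,0,0,0,0,0,1],[0,0,0.02,0,0,0,1],[0,0,0.02,0,0,0,1],[0,0,0.02,0,0,0,1],[0,0,0.008,0,0,0,1]]'
python3 -c "
from h import *
st()
for v in('side','top'):
  im=grab_frame(v);cv2.imwrite(f'pics/{v}2.png',im[:,:,::-1])
  print(box(v,json.load(open('c.json'))))
cv2.imwrite('pics/s2.png',cv2.resize(grab_frame('side')[160:420,140:400,::-1],None,fx=2.2,fy=2.2))
"
```

```text
clock: 3.8
position: [0.5117, -0.0461, 0.1239]
tool_rot: [-3.141, -0.002, 2.765]
force: [0.1, -0.5, -0.1]
grip_width: 0.0001
finger_force: 0.0
t 3.8 chest mm [-88.3 137.1 123.9] toolyaw-c -0.0003 F [ 0.1 -0.5 -0.1]
[]
[(0.65, -132.5, 42.2, 200, 45, 30.36)]
```

View pics/s2.png

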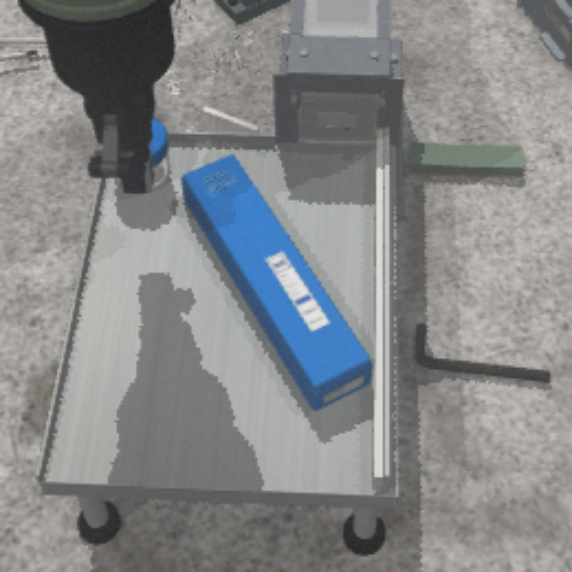

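The crop shows the finger tips on the tray left of the box's far end (crop ≈ (130,185)), clear of the jar. The box's near right corner (370,365) is almost at the fence. I push towards the fence.

```bash
python3 -m inch '[[-0.01,0,0,0,0,0,1],[-0.01,0,0,0,0,0,1],[-0.01,0,0,0,0,0,1],[-0.008,0,0,0,0,0,1],[-0.008,0,0,0,0,0,1]]' >/dev/null
python3 -m inch '[[-0.008,0,0,0,0,0,1],[-0.008,0,0,0,0,0,1],[0,0,0,0,0,0,1]]'
python3 -c "
from h import *
st()
grab_frame('top');print(box('top',json.load(open('c.json'))))
"
```

```text
clock: 4.85
position: [0.5709, -0.0698, 0.1252]
tool_rot: [-3.141, 0.0, 2.764]
force: [0.1, 0.4, -0.2]
grip_width: 0.0001
finger_force: 0.0
t 4.85 chest mm [-88.7  73.3 125.2] toolyaw-c -0.001 F [ 0.1  0.4 -0.2]
[(0.38, -221.6, 3.1, 12, 3, -57.68)]
```

```bash
python3 -c "
from h import *
a=grab_frame('side')[160:420,140:360,::-1];b=grab_frame('top')[170:370,220:440,::-1]
a=cv2.resize(a,None,fx=1.8,fy=1.8);b=cv2.resize(b,(396,360));o=np.zeros((468,792,3),np.uint8);o[:,:396]=a;o[:360,396:]=b
cv2.imwrite('pics/s3.png',o)
"
```

```text
(no output)
```

View pics/s3.png

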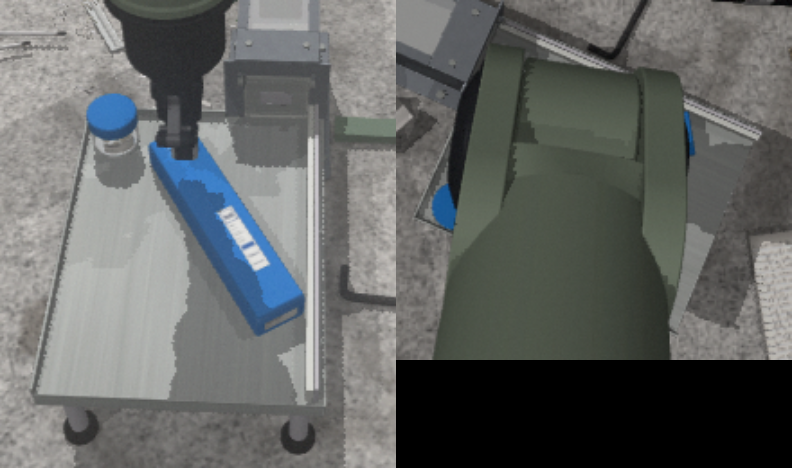

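```bash
python3 -c "
from h import *
st();s=telemetry.observe();p=np.array(s['position']);print(p)
im=grab_frame('side')[:,:,::-1].copy()
print('proj',proj('side',p),proj('side',p+[0,0,.07]),proj('top',p))
c=json.load(open('c.json'))
for u in (-100,100):
  for v in(-22,22):
    a=np.radians(30);q=[(-132+u*np.cos(a)-v*np.sin(a))/1e3,(42.4+u*np.sin(a)+v*np.cos(a))/1e3,.142];print(u,v,proj('side',W(q,c)))
    cv2.circle(im,tuple(int(x) for x in proj('side',W(q,c))),2,(0,255,0),-1)
cv2.circle(im,tuple(int(x) for x in proj('side',p)),2,(0,0,255),-1)
w=grab_frame('wrist')[:,:,::-1];P=calibration('wrist')['pose'];print(np.array(P)[:3,3])
o=np.hstack([cv2.resize(im[200:380,160:340],(420,420)),cv2.resize(w,(380,285)).repeat(1,0) if 0 else cv2.copyMakeBorder(cv2.resize(w,(380,285)),0,135,0,0,0)])
cv2.imwrite('pics/s4.png',o)
"
```

```text
t 5.05 chest mm [-88.5  74.5 125.3] toolyaw-c -0.0006 F [-0.6  0.1  0.6]
[ 0.56981754 -0.06925491  0.12527921]
proj [244.08895015 260.47906697] [241.41319415 232.20040044] [297.88428044 258.35150093]
-100 -22 [309.84610901 322.38010882]
-100 22 [282.50504478 336.05980958]
100 -22 [246.36446346 227.52342687]
100 22 [221.70954602 237.7657525 ]
[ 0.49859333 -0.04194787  0.30578329]
```

View pics/s4.png

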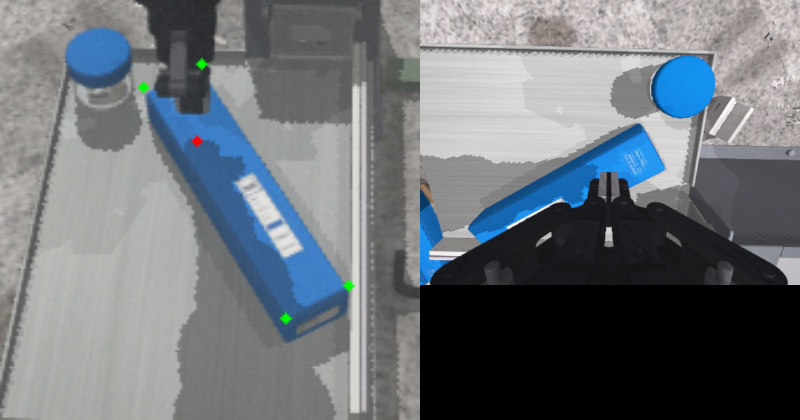

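```bash
python3 -c "
from h import *
np.set_printoptions(precision=4,suppress=True)
s=telemetry.observe();p=np.array(s['position']);R=np.array(calibration('wrist')['pose']);print(R);print(p)
print('tip wrist proj',proj('wrist',p),proj('wrist',p+[0,0,.03]))
c=json.load(open('c.json'))
for xy,n in (((320,184),'farleft'),((360,239),'farright')):
  for z in (.11,.142): print(n,z,C(atz('wrist',xy,z),c)*1000)
for u,v in((100,22),(100,-22)):
    a=np.radians(30);print(-132+u*np.cos(a)-v*np.sin(a),(42.4+u*np.sin(a)+v*np.cos(a)))
# robot tip seen in side: closest along ray
o,d=ray('side',(239,247));
for z in (.125,.14,.155,.17): print(z,C(o+d*(z-o[2])/d[2],c)*1000)
for l in('parts_jar','blade_box','mouth','tray'):
  print(l,[(r['score'],np.array(r['xy']),C(atz('wrist',r['xy'],.11),c)*1000) for r in landmark_of(l,'wrist')])
"
```

```text
[[ 0.368   0.8868  0.2795  0.4986]
 [ 0.9298 -0.351  -0.1106 -0.0419]
 [ 0.0001  0.3006 -0.9538  0.3058]
 [ 0.      0.      0.      1.    ]]
[ 0.57   -0.0692  0.1254]
tip wrist proj [279.2662 240.1757] [279.5004 261.2122]
farleft 0.11 [-61.1239 108.5182 110.    ]
farleft 0.142 [-65.7264 115.4293 142.    ]
farright 0.11 [-31.0709  68.7276 110.    ]
farright 0.142 [-40.5854  82.1424 142.    ]
-56.39745962155612 111.45255888325764
-34.39745962155612 73.34744111674235
0.125 [-61.3998  84.5137 125.    ]
0.14 [-73.1309  82.7271 140.    ]
0.155 [-84.862   80.9405 155.    ]
0.17 [-96.5931  79.1539 170.    ]
parts_jar [(0.98, array([369.5, 124.4]), array([-31.4766, 146.75  , 110.    ]))]
blade_box [(0.58, array([216. , 272.6]), array([-134.9774,   41.9595,  110.    ]))]
mouth [(0.82, array([392.3, 323.6]), array([  0.0528,  -2.8874, 110.    ]))]
tray [(0.63, array([210.2, 242.9]), array([-137.6262,   65.6308,  110.    ]))]
```

The tip hangs clearly above the box in both views: the real fingertips sit some 25–30 mm higher than the reported TCP, and the box was not touched. I'll go back and probe for the tray top by force.

```bash
python3 -m inch '[[0.02,0,0,0,0,0,1],[0.02,0,0,0,0,0,1],[0.015,0,0,0,0,0,1],[0,0,0,0,0,0,1]]' >/dev/null
python3 -m inch '[[0,0,0.005,0,0,0,1],[0,0,0.005,0,0,0,1],[0,0,0.003,0,0,0,1],[0,0,0,0,0,0,1]]'
python3 -c "
from h import *
st()
s=telemetry.observe();p=np.array(s['position']);print(proj('side',p),proj('wrist',p))
im=grab_frame('side')[:,:,::-1];w=grab_frame('wrist')[:,:,::-1]
cv2.imwrite('pics/s5.png',np.hstack([cv2.resize(im[180:320,160:300],(420,420)),cv2.copyMakeBorder(cv2.resize(w[150:420,100:460],(380,285)),0,135,0,0,0)]))
"
```

```text
clock: 6.15
position: [0.5189, -0.0494, 0.1115]
tool_rot: [-3.141, -0.001, 2.765]
force: [0.4, 0.1, -0.1]
grip_width: 0.0002
finger_force: 0.0
t 6.15 chest mm [-88.7 129.2 111.5] toolyaw-c -0.0009 F [ 0.4  0.1 -0.1]
[210.46816205 265.30262945] [279.21636913 240.07623787]
```

View pics/s5.png

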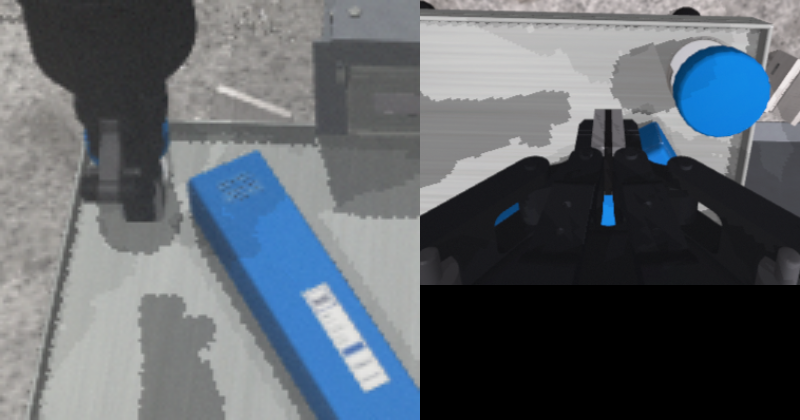

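Left crop: tip at side pixel ≈ (208,253), where the reported TCP would project to (210,265), so it is still well above the tray. I keep descending with force checks.

```bash
python3 -m inch '[[0,0,0.005,0,0,0,1],[0,0,0.005,0,0,0,1],[0,0,0.003,0,0,0,1],[0,0,0,0,0,0,1]]' | grep -E "posi|force"
python3 -m inch '[[0,0,0.003,0,0,0,1],[0,0,0,0,0,0,1]]'| grep -E "posi|force"
python3 -m inch '[[0,0,0.003,0,0,0,1],[0,0,0,0,0,0,1]]'| grep -E "posi|force"
python3 -m inch '[[0,0,0.003,0,0,0,1],[0,0,0,0,0,0,1]]'| grep -E "posi|force"
```

```text
position: [0.5187, -0.0492, 0.0988]
force: [0.2, -0.1, 0.2]
finger_force: 0.0
position: [0.5189, -0.0492, 0.096]
force: [0.8, 0.1, 0.9]
finger_force: 0.0
position: [0.5189, -0.0491, 0.093]
force: [0.2, -0.4, -1.0]
finger_force: 0.0
position: [0.5188, -0.0491, 0.09]
force: [0.3, 0.9, 0.5]
finger_force: 0.0
```

```bash
for i in 1; do
python3 -m inch '[[0,0,0.002,0,0,0,1],[0,0,0,0,0,0,1]]'| grep -E "posi|^force"
python3 -m inch '[[0,0,0.002,0,0,0,1],[0,0,0,0,0,0,1]]'| grep -E "posi|^force"
python3 -m inch '[[0,0,0.002,0,0,0,1],[0,0,0,0,0,0,1]]'| grep -E "posi|^force"
done
```

```text
position: [0.5189, -0.0491, 0.0881]
force: [-0.4, 0.4, 0.7]
position: [0.5189, -0.0492, 0.0861]
force: [-0.7, -0.2, -0.9]
position: [0.5189, -0.0491, 0.0841]
force: [-0.1, -0.1, 0.0]
```

```bash
python3 -m inch '[[0,0,0.0015,0,0,0,1],[0,0,0,0,0,0,1]]'| grep -E "posi|^force"
python3 -m inch '[[0,0,0.0015,0,0,0,1],[0,0,0,0,0,0,1]]'| grep -E "posi|^force"
python3 -m inch '[[0,0,0.0015,0,0,0,1],[0,0,0,0,0,0,1]]'| grep -E "posi|^force"
python3 -c "
from h import *
st()
s=telemetry.observe();p=np.array(s['position']);print(proj('side',p),proj('side',p+[0,0,.03]))
im=grab_frame('side')[:,:,::-1]
cv2.imwrite('pics/s6.png',cv2.resize(im[180:320,160:300],(560,560)))
"
```

```text
position: [0.5189, -0.0492, 0.0827]
force: [-0.1, 0.0, -0.1]
position: [0.5189, -0.0491, 0.0812]
force: [-0.1, 0.4, 0.4]
position: [0.5189, -0.0492, 0.0796]
force: [0.0, -0.4, 0.6]
t 8.45 chest mm [-88.5 129.2  79.6] toolyaw-c -0.0007 F [ 0.  -0.4  0.6]
[212.49180188 276.65302363] [210.58916148 265.90086162]
```

View pics/s6.png

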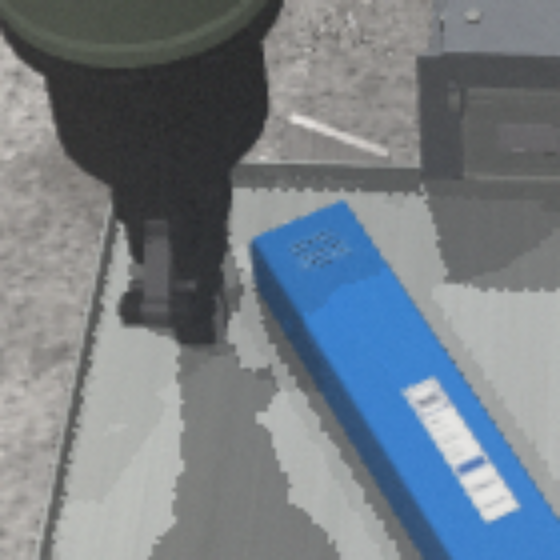

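Now the tip is at side pixel (211,265), meeting its shadow on the tray, so the true tip is about 30 mm above the reported TCP. I raise 12 mm and push.

```bash
python3 -m inch '[[0,0,-0.012,0,0,0,1],[-0.01,0,0,0,0,0,1],[-0.01,0,0,0,0,0,1],[-0.01,0,0,0,0,0,1],[-0.008,0,0,0,0,0,1]]' |grep force
python3 -m inch '[[-0.008,0,0,0,0,0,1],[-0.008,0,0,0,0,0,1],[-0.008,0,0,0,0,0,1],[-0.008,0,0,0,0,0,1],[0,0,0,0,0,0,1]]'
cat >> h.py <<'E'
def sbox(c):
    # fit box pose to the blue mask in the side view, gripper masked out as unknown
    from scipy.optimize import minimize
    im=grab_frame("side"); hsv=cv2.cvtColor(im,cv2.COLOR_RGB2HSV)
    m=cv2.inRange(hsv,(98,120,50),(118,255,255)); v=hsv[:,:,2]<75; dark=(v&(m==0))
    n,lab,stt,_=cv2.connectedComponentsWithStats(m)
    def rend(q):
        x,y,a=q;pts=[]
        for u in(-.1,.1):
            for w in(-.022,.022):
                for z in(.11,.142): pts.append(proj("side",W((x/1e3+u*np.cos(a)-w*np.sin(a),y/1e3+u*np.sin(a)+w*np.cos(a),z),c)))
        r=np.zeros(m.shape,np.uint8);cv2.fillConvexPoly(r,(cv2.convexHull(np.array(pts,np.float32))[:,0]*16).round().astype(np.int32),1,shift=4);return r
    roi=rend((-132,42,.52))*0; cv2.fillConvexPoly(roi,np.array([proj("side",W(p,c)) for p in((-.3,-.05,.12),(0,-.05,.12),(0,.1,.12),(-.07,.1,.12),(-.07,.2,.12),(-.3,.2,.12))]).astype(np.int32),1)
    big=(m>0)&(cv2.dilate(roi,np.ones((15,15)))>0)
    f=lambda q:float((((rend(q)>0)!=big)&~dark).sum())
    best=None
    for a0 in(.5,.3,.1,0):
        for y0 in(45,20,-8):
            r=minimize(f,(-125,y0,a0),method="Nelder-Mead",options=dict(initial_simplex=[(-125,y0,a0),(-105,y0,a0),(-125,y0+15,a0),(-125,y0,a0-.15)]))
            if best is None or r.fun<best.fun: best=r
    print("sbox x,y,a",best.x.round(3),"err px",best.fun,"of",big.sum())
E
python3 -c "
from h import *
st();sbox(json.load(open('c.json')))"
```

```text
force: [-2.3, 1.7, 0.4]
finger_force: 1.1
clock: 9.5
position: [0.5851, -0.0755, 0.0918]
tool_rot: [-3.141, 0.001, 2.764]
force: [-0.0, 0.3, -0.2]
grip_width: -0.0
finger_force: 0.0
t 9.5 chest mm [-88.7  58.   91.8] toolyaw-c -0.0011 F [-0.   0.3 -0.2]Traceback (most recent call last):
  File "<string>", line 3, in <module>
    st();sbox(json.load(open('c.json')))
         ~~~~^^^^^^^^^^^^^^^^^^^^^^^^^^^
  File "h.py", line 49, in sbox
    r=minimize(f,(-125,y0,a0),method="Nelder-Mead",options=dict(initial_simplex=[(-125,y0,a0),(-105,y0,a0),(-125,y0+15,a0),(-125,y0,a0-.15)]))
    res = _minimize_neldermead(fun, x0, args, callback, bounds=bounds,
                               **options)
    fxr = func(xr)
    fx = function(np.copy(x), *(wrapper_args + args))
  File "h.py", line 45, in <lambda>
    f=lambda q:float((((rend(q)>0)!=big)&~dark).sum())
                        ~~~~^^^
  File "h.py", line 41, in rend
    for z in(.11,.142): pts.append(proj("side",W((x/1e3+u*np.cos(a)-w*np.sin(a),y/1e3+u*np.sin(a)+w*np.cos(a),z),c)))
                                   ~~~~^^^^^^^^^^^^^^^^^^^^^^^^^^^^^^^^^^^^^^^^^^^^^^^^^^^^^^^^^^^^^^^^^^^^^^^^^^^^^
  File "h.py", line 9, in proj
    c=calibration(cam); f=210/np.tan(np.radians(c["fovy"]/2)); P=np.array(c["pose"])
ValueError: time passes only in moves, steps and waits
```

```bash
python3 - <<'E'
t=open('h.py').read()
t=t.replace("def ray(","_k={}\n_cal=calibration\ndef calibration(n):\n    if n=='wrist': return _cal(n)\n    if n not in _k: _k[n]=_cal(n)\n    return _k[n]\ndef ray(",1)
open('h.py','w').write(t)
E
python3 -c "
from h import *
st();sbox(json.load(open('c.json')))"
```

```text
t 9.55 chest mm [-88.8  58.6  91.8] toolyaw-c -0.0011 F [-0.6  0.3  0.1]
sbox x,y,a [-134.594   15.803    0.193] err px 864.0 of 2981
```

```bash
python3 -m inch '[[-0.008,0,0,0,0,0,1],[-0.008,0,0,0,0,0,1],[-0.008,0,0,0,0,0,1],[-0.006,0,0,0,0,0,1],[0,0,0,0,0,0,1]]' |grep force
python3 -c "
from h import *
st();sbox(json.load(open('c.json')))"
```

```text
force: [-1.1, -0.2, 0.3]
finger_force: 0.0
t 10.1 chest mm [-88.8  28.2  91.7] toolyaw-c -0.001 F [-1.1 -0.2  0.3]
sbox x,y,a [-1.31236e+02 -3.93400e+00 -1.60000e-02] err px 803.0 of 2940
```

```bash
python3 -m inch '[[-0.002,0,0,0,0,0,1],[-0.001,0,0,0,0,0,1],[0,0,0,0,0,0,1]]' |grep ^force
python3 -m inch '[[-0.0015,0,0,0,0,0,1],[0,0,0,0,0,0,1]]' |grep ^force
python3 -c "
from h import *
st();sbox(json.load(open('c.json')))
grab_frame('top');print(box('top',json.load(open('c.json'))))"
```

```text
force: [-1.4, 0.4, -0.4]
force: [-1.6, 0.7, 0.5]
t 10.65 chest mm [-88.5  24.7  91.8] toolyaw-c -0.0006 F [-1.6  0.7  0.5]
sbox x,y,a [-1.40152e+02 -6.55800e+00 -1.70000e-02] err px 789.0 of 2952
[]
```

```bash
python3 -m inch '[[-0.0015,0,0,0,0,0,1],[0,0,0,0,0,0,1]]' |grep ^force
python3 -m inch '[[-0.0015,0,0,0,0,0,1],[0,0,0,0,0,0,1]]' |grep ^force
python3 -m inch '[[-0.001,0,0,0,0,0,1],[0,0,0,0,0,0,1]]' |grep ^force
```

```text
force: [-10.8, 4.3, 6.2]
force: [-19.9, 6.8, 13.9]
force: [-25.6, 9.8, 18.4]
```

```bash
python3 -m inch '[[0.001,0,0,0,0,0,1],[0.003,0,0,0,0,0,1],[0.02,0,0,0,0,0,1],[0,0,-0.03,0,0,0,1],[0,0,-0.03,0,0,0,1]]' |grep ^force
python3 -m inch '[[0,-0.04,0,0,0,0,1],[-0.013,-0.04,0,0,0,0,1],[-0.014,-0.04,0,0,0,0,1],[-0.014,-0.04,0,0,0,0,1],[-0.014,-0.03,0,0,0,0,1]]' |grep ^force
python3 -m inch '[[0,0,0,0,0,0,1]]'|grep ^force
python3 -c "
from h import *
c=json.load(open('c.json'))
st();sbox(c)
im=grab_frame('top');print(box('top',c));cv2.imwrite('pics/a.png',np.hstack([cv2.resize(im[150:370,220:440,::-1],(400,400)),cv2.resize(grab_frame('side')[180:400,150:370,::-1],(400,400))]))"
```

```text
force: [0.5, -0.2, 1.2]
force: [-0.1, -0.1, -0.1]
force: [-0.5, 1.0, 0.6]
t 12.5 chest mm [-284.5  -11.4  152. ] toolyaw-c -0.0066 F [-0.5  1.   0.6]
sbox x,y,a [ 40.808 -26.056   1.12 ] err px 207.0 of 207
[(0.62, -140.7, -5.7, 198, 47, -0.53), (0.29, -125.5, -97.1, 66, 5, 83.59)]
```

View pics/a.png

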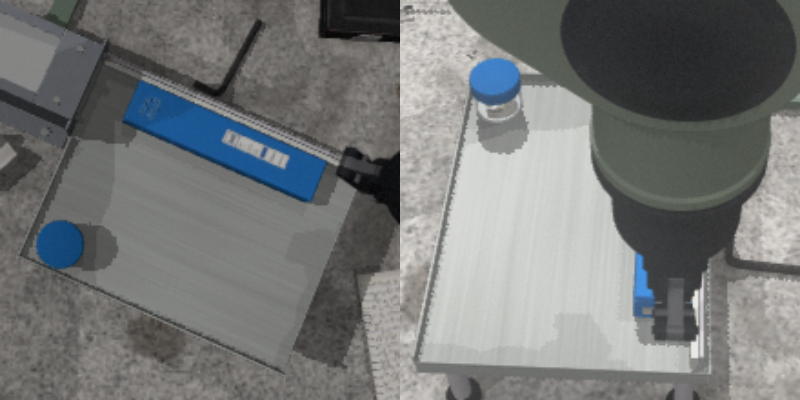

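The picture shows the box flat along the fence (top crop from (130,100) to (315,185)). The fingers are just behind its near end, and the jar is untouched.

```bash
python3 -m inch '[[0.004,0,0.02,0,0,0.006,1],[0,0,0.02,0,0,0,1],[0,0,0.02,0,0,0,1],[0,0,0,0,0,0,1]]' |grep ^force
python3 -m inch '[[0,0.006,0,0,0,0,1],[0,0.006,0,0,0,0,1],[0,0.006,0,0,0,0,1],[0,0.006,0,0,0,0,1],[0,0.006,0,0,0,0,1]]'|grep ^force
python3 -m inch '[[0,0.006,0,0,0,0,1],[0,0.006,0,0,0,0,1],[0,0.006,0,0,0,0,1],[0,0.006,0,0,0,0,1],[0,0.006,0,0,0,0,1]]'|grep ^force
python3 -c "
from h import *
c=json.load(open('c.json'))
st()
grab_frame('top');print(box('top',c))"
```

```text
force: [-0.1, 0.6, 0.3]
force: [-2.2, -5.2, 3.9]
force: [-3.2, -5.9, 4.0]
t 14.1 chest mm [-219.2   -6.9   92.4] toolyaw-c -0.0075 F [-3.2 -5.9  4. ]
[(0.87, -105.0, -6.3, 198, 48, -1.09)]
```

```bash
R='x'
python3 -m inch '[[0,0.006,0,0,0,0,1],[0,0.006,0,0,0,0,1],[0,0.006,0,0,0,0,1],[0,0.006,0,0,0,0,1],[0,0.006,0,0,0,0,1]]'|grep ^force
python3 -m inch '[[0,0.006,0,0,0,0,1],[0,0.006,0,0,0,0,1],[0,0.006,0,0,0,0,1],[0,0.006,0,0,0,0,1],[0,0.006,0,0,0,0,1]]'|grep ^force
python3 -m inch '[[0,0.006,0,0,0,0,1],[0,0.006,0,0,0,0,1],[0,0.006,0,0,0,0,1],[0,0.006,0,0,0,0,1],[0,0.006,0,0,0,0,1]]'|grep ^force
python3 -c "
from h import *
c=json.load(open('c.json'))
st()
grab_frame('top');print(box('top',c))"
```

```text
force: [-1.8, -7.3, 5.6]
force: [-2.6, -7.3, 6.0]
force: [-2.8, -6.8, 5.1]
t 15.7 chest mm [-129.6   -7.5   92.2] toolyaw-c -0.0077 F [-2.8 -6.8  5.1]
[(0.74, -46.9, -3.9, 91, 45, 0.41)]
```

```bash
python3 -m inch '[[0,0.005,0,0,0,0,1],[0,0.005,0,0,0,0,1],[0,0.005,0,0,0,0,1],[0,0.005,0,0,0,0,1],[0,0.005,0,0,0,0,1]]'|grep ^force
python3 -m inch '[[0,0.004,0,0,0,0,1],[0,0,0,0,0,0,1]]'|grep ^force
python3 -m inch '[[0,0.003,0,0,0,0,1],[0,0,0,0,0,0,1]]'|grep ^force
python3 -c "
from h import *
c=json.load(open('c.json'))
st()
grab_frame('top');print(box('top',c))"
```

```text
force: [-2.5, -6.5, 4.7]
force: [-1.9, -2.7, 5.0]
force: [-1.9, -5.3, 4.8]
t 16.7 chest mm [-97.2  -7.7  92.1] toolyaw-c -0.0073 F [-1.9 -5.3  4.8]
[(0.83, -23.4, -3.4, 48, 47, 89.69), (0.48, 89.1, 58.4, 333, 230, -0.49)]
```

```bash
python3 -m inch '[[0,0.003,0,0,0,0,1],[0,0,0,0,0,0,1]]'|grep ^force
python3 -m inch '[[0,0.003,0,0,0,0,1],[0,0,0,0,0,0,1]]'|grep ^force
python3 -m inch '[[0,0.003,0,0,0,0,1],[0,0,0,0,0,0,1],[0,0,0,0,0,0,1]]'|grep ^force
python3 -c "
from h import *
c=json.load(open('c.json'))
st()
grab_frame('top');print(box('top',c),box('side',c))"
```

```text
force: [-1.9, -5.8, 5.4]
force: [-1.4, -6.3, 5.2]
force: [-1.7, -5.3, 5.1]
t 17.5 chest mm [-88.3  -7.7  92.2] toolyaw-c -0.0074 F [-1.7 -5.3  5.1]
[(0.8, -10.1, 2.4, 53, 28, -56.95), (0.7, 53.9, -92.1, 82, 25, 87.75)] [(0.5, -230.4, 10.1, 52, 15, 1.25)]
```

```bash
python3 -m inch '[[0,-0.004,0,0,0,0,1],[0,-0.01,0,0,0,0,1],[0,-0.02,0,0,0,0,1],[0,-0.02,0,0,0,0,1],[0,0,0,0,0,0,1]]'|grep ^force
python3 -c "
from h import *
c=json.load(open('c.json'))
st()
im=grab_frame('top');print(box('top',c),box('side',c));cv2.imwrite('pics/b.png',np.hstack([cv2.resize(im[100:320,130:350,::-1],(400,400)),cv2.resize(grab_frame('side')[90:310,200:420,::-1],(400,400))]))"
```

```text
force: [0.5, -1.3, 0.4]
t 18.15 chest mm [-146.8   -7.1   91.9] toolyaw-c -0.0112 F [ 0.5 -1.3  0.4]
[] [(0.5, -230.4, 10.1, 52, 15, 1.25)]
```

View pics/b.png

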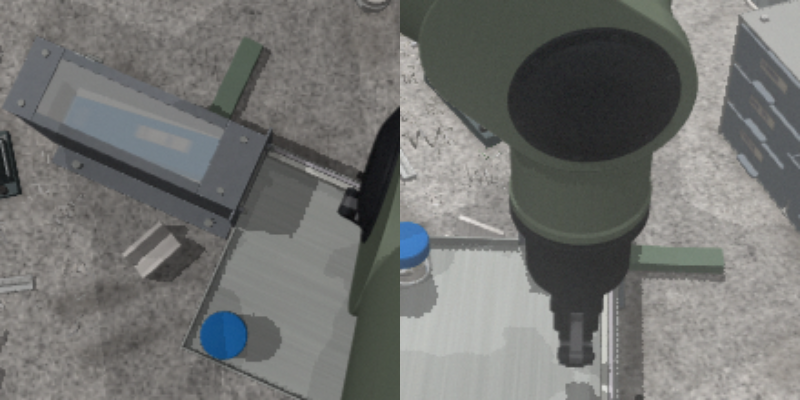

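The box slid off and is seen through the roof window (crop ≈ (70,100)–(215,170)), and jar, V block and stone are in place. I back off, let it settle, and check the position and flap numerically.

```bash
python3 -m inch '[[0,-0.02,-0.03,0,0,0,1],[0.02,-0.02,-0.03,0,0,0,1],[0.04,0,-0.02,0,0,0,1],[0.045,0,0,0,0,0,1],[0.045,0,0,0,0,0,1]]'|grep ^force
python3 -m inch '[[0.045,0,0,0,0,0,1],[0.045,0,0,0,0,0,1],[0,0,0,0,0,0,1],[0,0,0,0,0,0,1],[0,0,0,0,0,0,1]]'|grep ^force
python3 -c "
from h import *
c=json.load(open('c.json'))
st()
im=grab_frame('top');hsv=cv2.cvtColor(im,cv2.COLOR_RGB2HSV)
b=cv2.inRange(hsv,(95,45,50),(125,255,255));b[:,:160]=0;b[:,290:]=0;b[:110]=0;b[215:]=0
n,l,s,ce=cv2.connectedComponentsWithStats(b);i=1+s[1:,4].argmax();print(s[i],ce[i],[(C(atz('top',ce[i],z),c)*1000).round() for z in(.06,.1)])
k=grab_frame('side');a=cv2.imread('pics/side0.png')[:,:,::-1]
q=np.array([proj('side',W((0,y,z),c)) for y in(-.026,.026) for z in(.113,.16)]);x0,y0=q.min(0).astype(int)+1;x1,y1=q.max(0).astype(int)
print('mouth diff',np.abs(k.astype(int)-a)[y0:y1,x0:x1].mean(),'means',k[y0:y1,x0:x1].mean(1).mean(1).round(),a[y0:y1,x0:x1].mean(1).mean(1).round())
for lb,z in(('parts_jar',.11),('v_block',0),('oil_stone',0),('hex_key_l',0)):
  print(lb,[(r['score'],np.round(r['xy'],1)) for r in landmark_of(lb,'side')[:1]],[(np.round(r['xy'],1)) for r in landmark_of(lb,'top')[:1]])
"
```

```text
force: [0.2, 0.2, 1.3]
force: [0.6, 0.5, -2.0]
t 19.35 chest mm [-179.6  232.2  172. ] toolyaw-c -0.0061 F [ 0.6  0.5 -2. ]Traceback (most recent call last):
  File "<string>", line 7, in <module>
    n,l,s,ce=cv2.connectedComponentsWithStats(b);i=1+s[1:,4].argmax();print(s[i],ce[i],[(C(atz('top',ce[i],z),c)*1000).round() for z in(.06,.1)])
                                                     ~~~~~~~~~~~~~~^^
ValueError: attempt to get argmax of an empty sequence
```

```bash
python3 -c "
from h import *
c=json.load(open('c.json'))
for cam in('top','side'):
  k=grab_frame(cam).astype(int);a=cv2.imread(f'pics/{cam}0.png')[:,:,::-1].astype(int)
  q=np.array([proj(cam,W((x,y,.187),c)) for x in(.02,.22) for y in(-.03,.03)])
  w=np.zeros(k.shape[:2],np.uint8);cv2.fillConvexPoly(w,cv2.convexHull(q.astype(np.int32)),1)
  d=((k[...,2]-k[...,0])-(a[...,2]-a[...,0]))*w
  m=(d>12).astype(np.uint8);n,l,s,ce=cv2.connectedComponentsWithStats(m)
  if n>1:
    i=1+s[1:,4].argmax();ext=np.argwhere(l==i)[:,::-1]
    for z in(.06,.1):
      X=np.array([C(atz(cam,e,z),c)*1000 for e in ext]);print(cam,s[i],z,X.min(0).round(),X.max(0).round(),X.mean(0).round())
  if cam=='side':
    q=np.array([proj('side',W((0,y,z),c)) for y in(-.024,.024) for z in(.115,.16)]);x0,y0=q.min(0).astype(int)+1;x1,y1=q.max(0).astype(int)
    print('mouth',np.abs(k-a)[y0:y1,x0:x1].mean(),k[y0:y1,x0:x1].mean(1).mean(1).round(),a[y0:y1,x0:x1].mean(1).mean(1).round())
  for lb in('parts_jar','v_block','oil_stone','hex_key_l'):
    print(cam,lb,[np.round(r['xy'],1) for r in landmark_of(lb,cam)[:1]])
"
```

```text
top [ 163  152   88   48 1573] 0.06 [ 55. -38.  60.] [222.  11.  60.] [135. -10.  60.]
top [ 163  152   88   48 1573] 0.1 [ 50. -32. 100.] [210.  15. 100.] [127.  -6. 100.]
top parts_jar [array([251.3, 279.5])]
top v_block [array([215.1, 236.1])]
top oil_stone [array([261.4, 142.2])]
top hex_key_l [array([341.8, 178.5])]
side [284 163  22  14 273] 0.06 [171. -27.  60.] [209.  15.  60.] [190.  -6.  60.]
side [284 163  22  14 273] 0.1 [130. -25. 100.] [166.  15. 100.] [147.  -6. 100.]
mouth 4.2521008403361344 [88. 86. 86. 87. 87. 87. 96. 92. 92. 91. 92. 91. 90. 85. 85. 85. 85.] [88. 86. 87. 88. 88. 89. 99. 94. 95. 94. 95. 94. 95. 86. 88. 89. 88.]
side parts_jar [array([203.5, 234.8])]
side v_block [array([242.6, 228.9])]
side oil_stone [array([352.3, 233. ])]
side hex_key_l [array([355.6, 317.9])]
```

```bash
python3 -c "
from workcell import bot
print(bot.job_done())"
```

```text
the job is handed in; nothing more can be done
None
```

The blade box is in the return chest, resting inside the housing about 130 mm behind the mouth. The flap looks shut, the jar, V block, stone and hex key are where they started, and the job is handed in (no verdict was returned).

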